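Fit the grater insert in the kitchen slicer and clip it down

TASK

Fit the grater insert (the one with rows of raised teeth) into the slicer base: swing the steel clip well up, lay the insert on the deck, slide it nose first along the channel under the lips until you feel the metal back stop, seat it there with a firm push of about 7 N, then lower the clip so that its sprung foot bears on the insert and stays pressed in about half its travel. Feel your way: never ram the insert against the stop, jam it in the channel or force the clip down hard, and leave the other insert and the small bowl where they are.

Things in the scene. Friction and masses are not known exactly. Their poses are not given: they have to be found in the camera images.
- slicer: White plastic slicer base fixed to the worktop, 285 x 100 mm. Origin: on the worktop under the channel's middle line; x runs along the channel, inwards from its open end (away from the robot), z up. Its flat top (deck) is 35 mm up, from x = -150 to +135 mm. Rails and lips over the channel let the insert enter only by sliding flat on the deck from the open end.
- channel_mouth (a point): Middle of the channel's mouth, on the deck (slicer x = -10, z = 35 mm; axes the same). From here inwards: rails 62 mm apart for 85 mm; overhanging lips 54 mm apart for 75 mm, underside 7.5 and top 11.5 mm above the deck. Outwards: guides 7.5 mm high flare to 70 mm apart over 52 mm.
- backstop: Small metal block 10 x 30 x 10 mm (x, y, z) fixed on the deck at the channel's inner end; set at a different depth each time (about 10 mm range). Origin: centre of its underside; axes as the slicer's. Its face towards the insert is at its x = -5 mm.
- clip (a joint): Angle (rad) of the steel clip, an arm 80 mm long, 12 wide, 4 thick. 0: level, lying from the hinge along the channel's middle towards the open end; grows as it swings up about the hinge line (slicer y); range -0.06 to 1.4. Stiff friction hinge, 0.35 N m (about 4.5 N at the tab): it stays where left. It starts nearly down, its foot blocking the channel.
- clip_hinge (a point): Middle of the clip's hinge line, at slicer x = 115 mm, y = 0, 25 mm above the deck. Axes as the slicer's. The cheeks beside it are 30 mm wide overall, 34 mm high.
- clip_tab (a point): Pinch point on the clip's upright tab at its free end: steel, 10 mm long, 12 mm wide (slicer y), its top 28 mm above the arm's centre line. The point is 75 mm from the hinge along the arm and 17 mm above the arm's centre line (when level); it turns with the clip. Pinched across its width, the tab can pivot between the fingers.
- clip_foot (a joint): How far the clip's spring foot is pushed up into its collar (m): 0 free, 0.006 bottomed out. A 9 mm rubber pin under the arm, 60 mm from the hinge, ending 25 mm below the arm's centre line when free. Spring: 1 N at first, plus 0.5 N per mm. On the insert it first touches at clip angle about 0.08, is 3 mm in at about 0.03, bottoms out near -0.017.
- insert: The grater insert: grey plate 110 x 60 x 5 mm (x, y, z) with two steel panels of raised teeth beside its grip fin; about 90 g; lies flat on the chopping board. Origin: centre of its underside; x points to its nose (the end farther from the fin), z up. Fin: upright block 30 long (x), 12 wide (y), centred 20 mm behind the origin, from 5 to 35 mm above the underside.
- insert_nose (a point): Middle of the insert's front (nose) edge on its underside, 55 mm ahead of its origin. Axes as the insert's.
- insert_grip (a point): Place to pinch in the grip fin: 20 mm behind the origin, 29 mm above the underside. Axes as the insert's.
- spare_insert: The other insert, same size and fin, but with a single plain cross-blade and no teeth, on the same board. Leave it alone. Origin: centre of its underside.
- board: Chopping board 260 x 240 mm, fixed, its top 24 mm above the worktop; the inserts lie on it. Origin: centre of its underside.
- bowl: Small bowl 40 mm high, 90 mm wide, beyond the board. Leave alone. Origin: centre of its underside.
Things that resemble listed ones, but are neither listed nor needed, are in the scene too. Leave any red or yellow look-alike of the insert alone.

How it is judged:
By the outcome, as a careful person would: the job done as asked, in the order asked, and still so for the second after the job is handed in, with the robot touching nothing.
It also fails if it takes over 72 s, if anything falls off the work surface, if the arm or the gripper's body presses on something with over 40 N, if the wrist force passes 120 N, or if a joint passes its speed limit or range.

ROBOT

A 7-joint arm with a two-finger parallel gripper is mounted at the origin on the work surface. World frame = base frame: x ahead of the robot, y to its left, z up, the work surface at z = 0. Lengths are in m, angles in rad, forces in N, time in s.
With the tool pointing down it reaches from about 0.35 to 0.9 m from the base axis. Payload 7.2 kg.
Tool frame: the origin (TCP) lies between the finger pads; the fingertips stand 11 mm ahead of it and the grasp point (between the pads) lies 8 mm behind it; z points along the fingers, y is the line along which they close (so a half turn about z gives the same grasp; the last joint's range is limited). The gripper opens to 88 mm and grips with 3 to 60 N. Pads are 20 mm wide; open, the fingers measure 115 mm over their backs; the gripper's body (75 mm by 178 mm) begins 61 mm behind the grasp point.
Start: joints at [1.101, 0.411, -0.013, 1.596, 0.006, 1.134, -0.082], TCP at [0.244, -0.575, 0.202] pointing down, gripper open.
Joint ranges: [-2.95, 2.95], [-0.29, 1.99], [-1.47, 1.44], [0.14, 2.54], [-1.03, 4.17], [0.13, 1.85], [-2.86, 2.86]. Speed limits (rad/s): [2.39, 2.39, 3.01, 3.01, 3.14, 3.14, 3.14].

INTERFACE

Orientations are given as a rotation vector (axis times angle).
In Python, from cell import robot, cams, workorder gives the robot as it stands.
- The arm moves only by the shell command python3 -m pendant 'ROWS' [OPENING] [FORCE]. ROWS is JSON, a list of rows, each a list of 4 numbers: the shift along the tool's x, y, z in mm, then the turn about the tool's z in units of 6 degrees (1.0 is 6 degrees). In form: [[x, y, z, spin], ...]. A call has 1 to 10 rows; each row shifts and turns the commanded pose from where the row before left it, along the tool's axes as they then stand; what a row does not reach is not made up. A row lasts 1/10 s, in which the tool goes at most 50 mm and 8.59 degrees, less where a joint would pass 70% of its speed; a pose out of reach is approached as far as the arm can. A call is refused whole if a number of a shift passes 50 or a number of a turn 1, either way. A call with a gripper value outside its range is refused whole. OPENING is the opening, from 0 (shut) to 1 (fully open), set as the call begins (- or left out, the last holds). The fingers move at their own pace and stop on an object; FORCE is the grip in N (left out, the last holds). Time passes only in rows, so rows that do not move let the fingers close. It gives the time, the measured TCP pose, the force, the opening and the grip force at its end, in the units of the state.
- robot.observe(): the state, without advancing time (a new reading comes with each control period).
- cams.camera(name): name is "side" or "top"; returns a dict with "pixels" (384x512x3 uint8, red, green, blue), "range_z" (384x512 float32, m along the optical axis (not along the pixel's ray), 0 where there is no reading), "vfov" (degrees; the focal length in pixels is half the picture's height over the tangent of half this angle, whatever the lens; pixels are square), "cx", "cy" (the principal point, pixels), "world_from_camera" (4x4, takes a point from camera to world coordinates). Camera axes: x right, y down, z forward; pixel columns grow to the right and rows downward; lengths in m; the calibration is good to about 2 mm. A picture is of the moment at which its call begins.
- workorder.finish_job(): hands the job in; it is judged then, once.
Trained networks look in the newest picture that a camera, given by its name, has taken for a name from the list of things; names that differ only in an ending like _2 or _b are one class to them, and where a whole thing is asked for, a point or a joint stands for the part that bears it (a point fixed in the world has none). Each returns a list of dicts, best first, with "confidence" (0 to 1); they miss things now and then, are a little off and sometimes report something else, mostly with a low value. They report only what shows in the picture. A call takes as long as a camera call. They do not tell look-alikes from the thing itself.
- cams.outline_of(camera, label): "region" (384x512 bool, what is visible of it) and "box" ([left, top, right, bottom] in pixels, round what is visible of it).
- cams.pinpoint(camera, label): "centre" ([row, column] in pixels: a listed point, or the origin of a listed thing).
The state is a dict: "time_s": time; "joint_positions": joint angles; "joint_vel": joint speeds; "joint_efforts": joint torques, N m; "position": TCP position; "ee_rot": TCP orientation; "force": force on the tool from outside, world axes, zero at the start; "moment": the same for the moment, N m; "grip_width": finger opening in m; "grasp_force": force on a finger pad.
Only numpy, scipy, OpenCV 4.12 (cv2) and the standard library are available. Lean on these libraries where they do the work, as an engineer would, in place of code of your own. Each camera call takes 0.05 s, during which the arm holds its last target. There are 200 camera calls.

## Working session

There is one attempt and no reset: what is moved stays moved. The work goes in short steps, Python scripts to look and compute and a shell command to move; the robot and the scene stay as the last step left them, time stands still between calls to the robot, and variables do not carry over. Pictures are saved under pics/ and viewed, at most 10 in all, crops included, and the job is handed in when it is done.

```bash
mkdir -p pics; ls
cat > h.py <<'E'
import numpy as np, cv2
from cell import robot, cams, workorder
from scipy.spatial.transform import Rotation as R
def ray(c,r,col):
    f=c["pixels"].shape[0]/2/np.tan(np.radians(c["vfov"])/2)
    return np.array([(col-c["cx"])/f,(r-c["cy"])/f,1.0])
def at_z(c,r,col,z):
    M=np.array(c["world_from_camera"]); d=M[:3,:3]@ray(c,r,col); o=M[:3,3]
    return o+d*(z-o[2])/d[2]
def cloud(c):
    h,w=c["range_z"].shape; rr,cc=np.mgrid[:h,:w]
    f=h/2/np.tan(np.radians(c["vfov"])/2)
    z=c["range_z"]; p=np.stack([(cc-c["cx"])/f*z,(rr-c["cy"])/f*z,z],-1)
    M=np.array(c["world_from_camera"]); return p@M[:3,:3].T+M[:3,3]
def save(c,n,crop=None,s=1):
    im=c["pixels"][...,::-1]
    if crop: im=im[crop[1]:crop[3],crop[0]:crop[2]]
    cv2.imwrite(f"pics/{n}.png",cv2.resize(im,None,fx=s,fy=s,interpolation=cv2.INTER_CUBIC))
E
python3 - <<'E'
from h import *
np.set_printoptions(precision=4,suppress=True)
ims=[]
for n in ("top","side"):
    c=cams.camera(n); save(c,n+"0",s=1.5); P=cloud(c)
    print(n,c["vfov"],c["cx"],c["cy"],np.array(c["world_from_camera"])[:3,3])
    for l in ["slicer","channel_mouth","backstop","clip_hinge","clip_tab","insert","insert_nose","insert_grip","spare_insert","board","bowl"]:
        for d in cams.pinpoint(n,l)[:3]:
            r,k=d["centre"]; print(l,round(d["confidence"],2),np.round([r,k],1),P[int(r),int(k)])
s=robot.observe();print(s["time_s"],s["ee_rot"],s["force"])
E
```

```text
pics
top 50.878411668209495 256.33777191306615 182.55410547773624 [0.3676 0.1092 1.0356]
slicer 0.96 [154.7 356.7] [ 0.5524 -0.164   0.0323]
channel_mouth 0.57 [165.3 361.5] [ 0.5238 -0.1751  0.0337]
backstop 0.51 [121.2 353.3] [ 0.6298 -0.1519  0.0632]
clip_hinge 0.84 [108.4 349.4] [ 0.6713 -0.1504  0.0359]
clip_tab 0.5 [ 92.6 252.7] [0.7266 0.0967 0.0061]
clip_tab 0.46 [138.3 359.4] [ 0.5838 -0.1614  0.0755]
clip_tab 0.4 [163.9 361.3] [ 0.5289 -0.1753  0.0336]
insert 0.82 [281.7 150.9] [0.2433 0.3584 0.0033]
insert 0.65 [187.  230.5] [0.4737 0.156  0.0255]
insert 0.61 [275.4 385.9] [ 0.2476 -0.2303  0.0069]
insert_nose 0.95 [162.4 230. ] [0.5373 0.1554 0.0257]
insert_nose 0.74 [284.3 128.9] [ 0.2365  0.4141 -0.0011]
insert_nose 0.72 [291.8 384.6] [ 0.2081 -0.2262  0.0053]
insert_grip 0.59 [266.3 391.4] [ 0.2722 -0.2371  0.0347]
insert_grip 0.58 [287.6 156.4] [0.2327 0.336  0.0353]
insert_grip 0.57 [ 89.  129.9] [0.7288 0.4115 0.032 ]
spare_insert 0.73 [189.4 185.9] [0.4704 0.2689 0.0243]
board 0.74 [179.7 205. ] [0.4953 0.2191 0.0216]
bowl 0.57 [ 93.4 253.2] [0.7248 0.0941 0.0034]

[... 394 characters left out ...]
.5837 -0.163   0.0933]
insert 0.8 [211.1 238.2] [0.4816 0.1526 0.027 ]
insert 0.7 [212. 127.] [0.728  0.422  0.0047]
insert 0.66 [204.5 376.1] [0.035  0.0702 0.3126]
insert_nose 0.79 [208.2 225.3] [0.5166 0.1782 0.0301]
insert_nose 0.66 [308.9 216.5] [ 0.2357  0.4084 -0.0022]
insert_nose 0.62 [199.7 120.1] [0.8024 0.4108 0.0051]
insert_grip 0.95 [210.4 242. ] [0.4516 0.1579 0.055 ]
insert_grip 0.79 [202.1 128.5] [0.7388 0.4074 0.0325]
insert_grip 0.74 [189.6 370.3] [ 0.2863 -0.2457  0.0336]
spare_insert 0.7 [232.1 209.9] [0.4638 0.2756 0.0237]
board 0.72 [224.1 220.3] [0.475  0.2274 0.0199]
bowl 0.53 [231.7 208.2] [0.4624 0.2794 0.0313]
1.2 [ 3.0784  0.6269 -0.    ] [-0.3488 -0.0945 -0.4288]
```

View pics/top0.png

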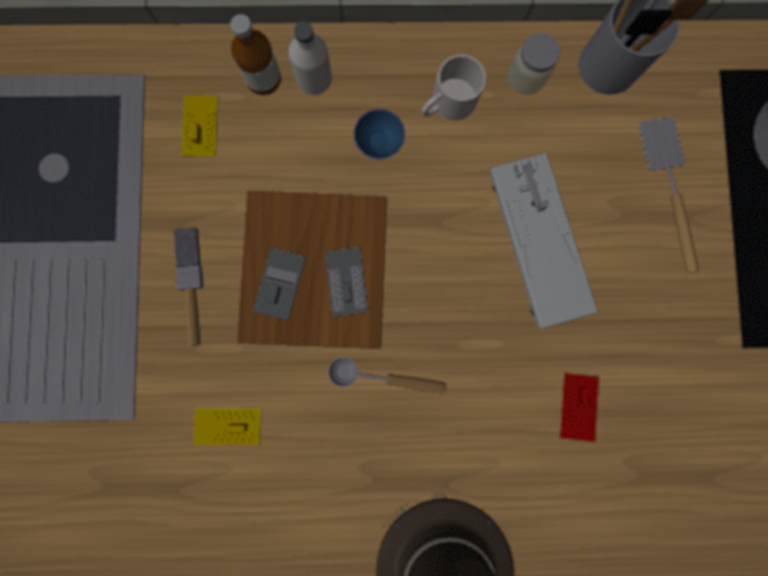

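View pics/side0.png

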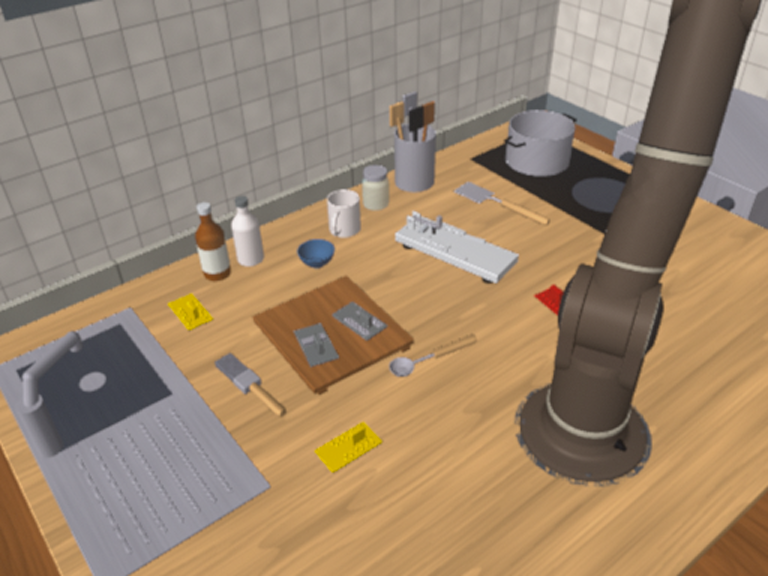

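Run:
```python
from h import *
np.set_printoptions(precision=4,suppress=True)
def rect(P2):
    (cx,cy),(w,h),a=cv2.minAreaRect((P2*1000).astype(np.float32)); 
    if w<h: w,h,a=h,w,a+90
    return np.array([cx,cy,w,h,(a+90)%180-90])
for n in ("top","side"):
    c=cams.camera(n); P=cloud(c)
    save(c,n+"sl",(310,80,430,230) if n=="top" else (240,110,370,210),5 if n=="side" else 4)
    for l,z0,z1 in (("slicer",.031,.039),("insert",.026,.034),("spare_insert",.026,.034)):
        for d in cams.outline_of(n,l)[:3]:
            m=d["region"]; p=P[m]; k=(p[:,2]>z0)&(p[:,2]<z1)
            if k.sum()<50: continue
            rr,cc=np.nonzero(m)
            q=np.array([at_z(c,r,x,(.035 if l=="slicer" else .029)) for r,x in zip(rr,cc)])
            print(n,l,round(d["confidence"],2),d["box"],"depth",rect(p[k][:,:2]),"plane",rect(q[:,:2]), "zmed",np.median(p[k][:,2]))
            if l=="insert":
                f=(p[:,2]>.048); print(" fin",f.sum(),p[f].mean(0) if f.any() else "", rect(p[f][:,:2]) if f.sum()>5 else "")
    for d in cams.pinpoint(n,"board")[:1]: print(P[int(d["centre"][0]),int(d["centre"][1])+0])
    # tall things on slicer
    for d in cams.outline_of(n,"slicer")[:1]:
        m=cv2.dilate(d["region"].astype(np.uint8),np.ones((9,9)))>0
        p=P[m]; t=p[p[:,2]>.075]; print("tall",len(t)); print(t[np.argsort(-t[:,2])][:14])
```

```text
top slicer 0.66 [326.9, 100.6, 400.4, 217.0] depth [ 539.1277 -178.5686  284.1232  101.2901   14.9574] plane [ 537.548  -175.4445  285.1068  106.6956   15.0325] zmed 0.03451880617784053
top insert 0.7 [216.3, 163.9, 247.8, 212.1] depth [472.8437 154.6449 110.1699  59.2342   6.5195] plane [472.3912 154.5956 109.9663  60.9212   4.9895] zmed 0.028540319713148188
 fin 70 [0.4438 0.1476 0.1554] [415.3174 137.0513 109.3226  16.34    21.8161]
top spare_insert 0.77 [168.9, 167.3, 203.1, 212.2] depth [471.0177 265.6946 109.4092  60.8992 -14.8208] plane [470.7002 265.0121 109.5199  62.117  -15.5048] zmed 0.028401469429979453
[0.5027 0.2114 0.0225]
tall 61
[[0.3676 0.1092 1.0356]
 [0.3676 0.1092 1.0356]
 [0.3676 0.1092 1.0356]
 [0.3676 0.1092 1.0356]
 [0.3676 0.1092 1.0356]
 [0.3676 0.1092 1.0356]
 [0.3676 0.1092 1.0356]
 [0.3676 0.1092 1.0356]
 [0.3676 0.1092 1.0356]
 [0.3676 0.1092 1.0356]
 [0.3676 0.1092 1.0356]
 [0.3676 0.1092 1.0356]
 [0.3676 0.1092 1.0356]
 [0.3676 0.1092 1.0356]]
side slicer 0.65 [261.8, 139.0, 348.4, 188.9] depth [ 533.8178 -178.6733  278.7857  105.0033   14.9397] plane
[... 230 characters left out ...]
med 0.02957071377188536
 fin 48 [0.4285 0.1673 0.0772] [  -7.4862  466.6211 1132.1088   24.7885  -34.5663]
side spare_insert 0.97 [196.8, 215.1, 230.4, 242.4] depth [468.9353 264.5828 114.2155  63.8184 -15.5032] plane [467.5806 265.6667 116.9214  64.2635 -14.4798] zmed 0.029220905021940302
[0.4771 0.2258 0.0217]
tall 30
[[-0.4666  0.798   1.0547]
 [-0.4666  0.798   1.0547]
 [-0.4666  0.798   1.0547]
 [-0.4666  0.798   1.0547]
 [-0.4666  0.798   1.0547]
 [-0.4666  0.798   1.0547]
 [-0.4666  0.798   1.0547]
 [-0.4666  0.798   1.0547]
 [-0.4666  0.798   1.0547]
 [ 0.5847 -0.1639  0.0925]
 [ 0.5836 -0.1583  0.0912]
 [ 0.5889 -0.1724  0.0909]
 [ 0.5889 -0.163   0.0907]
 [ 0.5822 -0.1618  0.0905]]
```

View pics/topsl.png

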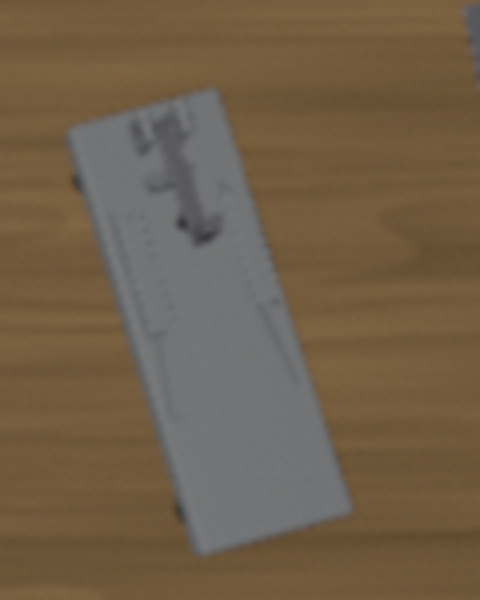

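View pics/sidesl.png

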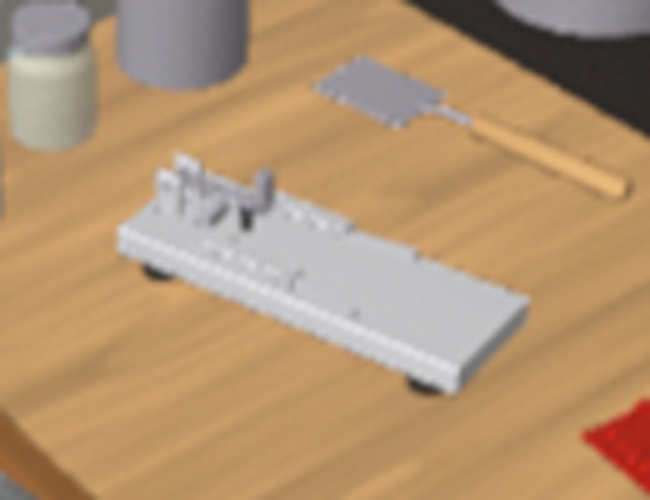

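Run:
```python
from h import *
np.set_printoptions(precision=1,suppress=True)
# fin & tab & slicer local analysis, local frames
def loc(P,x,y,a): 
    q=P-np.array([x,y,0]); c,s=np.cos(a),np.sin(a)
    return np.stack([q[...,0]*c+q[...,1]*s,-q[...,0]*s+q[...,1]*c,P[...,2]],-1)*1000
for n in ("top","side"):
    c=cams.camera(n); P=cloud(c)
    L=loc(P,.5459,-.1756,np.radians(15)).reshape(-1,3)
    m=(abs(L[:,0])<160)&(abs(L[:,1])<60)&(L[:,2]>28)&(L[:,2]<40); D=L[m]
    print(n,"deck x",np.percentile(D[:,0],[.5,99.5]),"y",np.percentile(D[D[:,0]<-60][:,1],[1,99]),"z",np.median(D[:,2]))
    m=(abs(L[:,0]-40)<15)&(abs(L[:,1])<12)&(L[:,2]>72)&(L[:,2]<120);print("tab",m.sum(),L[m].mean(0) if m.any() else"",L[m].min(0) if m.any() else"",L[m].max(0) if m.any() else"")
    m=(L[:,0]>48)&(L[:,0]<110)&(abs(L[:,1])<14)&(L[:,2]>55)&(L[:,2]<90);A=L[m]
    for x in range(48,110,10):
        k=A[(A[:,0]>=x)&(A[:,0]<x+10)]; print(x,len(k),np.median(k,axis=0) if len(k) else "")
    L=loc(P,.472,.1546,np.radians(5.5)).reshape(-1,3)
    m=(abs(L[:,0])<56)&(abs(L[:,1])<31)&(L[:,2]>46)&(L[:,2]<70);print("fin",m.sum(),L[m].mean(0),L[m].min(0),L[m].max(0))
    m=(abs(L[:,0])<66)&(abs(L[:,1])<40)&(L[:,2]>27)&(L[:,2]<32);D=L[m]; print("ins",np.percentile(D,[1,99],axis=0))
s=robot.observe();print(R.from_rotvec(s["ee_rot"]).as_matrix())
```

```text
top deck x [-148.3  133.4] y [-50.   48.3] z 34.458367094506
tab 35 [40.2 -0.4 86.4] [35.5 -7.9 74.4] [45.8  4.7 92.9]
48 21 [53.7 -0.2 63.7]
58 21 [63.1 -0.3 64.1]
68 18 [72.5 -1.3 63.1]
78 22 [82.8 -0.9 63.1]
88 18 [93.3 -1.3 62.4]
98 32 [104.7  -1.3  61.7]
108 10 [109.1   0.7  64.2]
fin 64 [-19.6  -0.9  57.5] [-33.9  -6.7  46. ] [-4.2  5.5 61.3]
ins [[-53.4 -30.7  27.1]
 [ 54.6  29.5  31.9]]
side deck x [-152.2  129.8] y [-49.3  50.7] z 34.980531355701004
tab 23 [38.5  0.3 83.7] [30.4 -9.9 72.7] [47.3 10.1 93.6]
48 10 [52.7  0.5 63.9]
58 7 [63.4 -2.  64.3]
68 7 [70.7  1.9 65.7]
78 5 [81.9 -2.2 63.6]
88 7 [91.4  4.3 64.9]
98 12 [102.4   2.5  64.7]
108 4 [109.1  -4.9  70.7]
fin 47 [-23.7   1.6  56. ] [-38.6  -7.8  46.8] [-7.3  9.6 62.3]
ins [[-63.6 -37.3  27.1]
 [ 62.1  38.1  31.9]]
[[ 0.9  0.4  0. ]
 [ 0.4 -0.9 -0. ]
 [ 0.   0.  -1. ]]
```

```bash
cat >> h.py <<'E'
def sl(x,y,z):  # slicer mm -> world m
    a=np.radians(15); return np.array([.5459+(x*np.cos(a)-y*np.sin(a))/1000,-.1756+(x*np.sin(a)+y*np.cos(a))/1000,z/1000])
def rest(target,yaw_deg):
    s=robot.observe(); M=R.from_rotvec(s["ee_rot"]).as_matrix()
    yaw=np.degrees(np.arctan2(M[1,0],M[0,0])); d=M.T@(np.asarray(target)-s["position"])*1000
    du=(yaw-yaw_deg+90)%180-90
    print("t",round(s["time_s"],2),"pos",np.round(s["position"],4),"yaw",round(yaw,2),"rest tool mm",np.round(d,1),"spin units",round(du/6,2),"F",np.round(s["force"],1))
def tool_in_slicer():
    s=robot.observe(); a=np.radians(15); q=np.array(s["position"])-[.5459,-.1756,0]
    print("t",round(s["time_s"],2),"TCP slicer mm",np.round(1000*np.array([q[0]*np.cos(a)+q[1]*np.sin(a),-q[0]*np.sin(a)+q[1]*np.cos(a),q[2]]),1),"F slicer",np.round([s["force"][0]*np.cos(a)+s["force"][1]*np.sin(a),-s["force"][0]*np.sin(a)+s["force"][1]*np.cos(a),s["force"][2]],1),"w",round(s["grip_width"]*1000,1),"g",round(s["grasp_force"],1))
E
python3 -m pendant '[[25,-12,0,0],[45,-22,5,0],[45,-22,5,0],[45,-22,5,0],[45,-22,5,0],[45,-22,5,0],[45,-22,5,0],[45,-22,5,0],[45,-22,5,0],[45,-22,5,0]]' 0.45 20
python3 -c "
from h import *
rest(sl(41,0,150),15)"
```

```text
time_s: 2.9
position: [0.5572, -0.2145, 0.1576]
ee_rot: [3.078, 0.626, 0.001]
force: [0.2, -1.2, 0.2]
grip_width: 0.0396
grasp_force: 0.0
t 2.9 pos [ 0.5572 -0.2145  0.1576] yaw 23.01 rest tool mm [ 45.4 -34.6   7.6] spin units 1.33 F [ 0.2 -1.2  0.2]
```

```bash
python3 -m pendant '[[23,-17,5,0],[22,-17,2,0],[0,0,0,0.67],[0,0,0,0.66],[0,0,20,0],[0,0,20,0],[0,0,0,0],[0,0,0,0]]'
python3 - <<'E'
from h import *
rest(sl(41,0,73),15)
for n in ("top","side"):
    c=cams.camera(n); 
    for l in ("clip_tab",):
        for d in cams.pinpoint(n,l)[:2]: print(n,l,d, at_z(c,*d["centre"],.081))
c=cams.camera("side"); save(c,"pre",(220,90,380,210),5)
E
```

```text
time_s: 3.7
position: [0.5842, -0.1672, 0.1107]
ee_rot: [-3.114, -0.411, 0.001]
force: [-0.8, 0.3, 0.3]
grip_width: 0.0393
grasp_force: 0.0
t 3.7 pos [ 0.5842 -0.1672  0.1107] yaw 15.04 rest tool mm [ 1.9 -1.8 37.7] spin units 0.01 F [-0.8  0.3  0.3]
side clip_tab {'centre': [146.2, 292.9], 'confidence': 0.6} [ 0.58478388 -0.16865555  0.081     ]
side clip_tab {'centre': [231.3, 209.9], 'confidence': 0.25} [0.41280256 0.30102302 0.081     ]
```

View pics/pre.png

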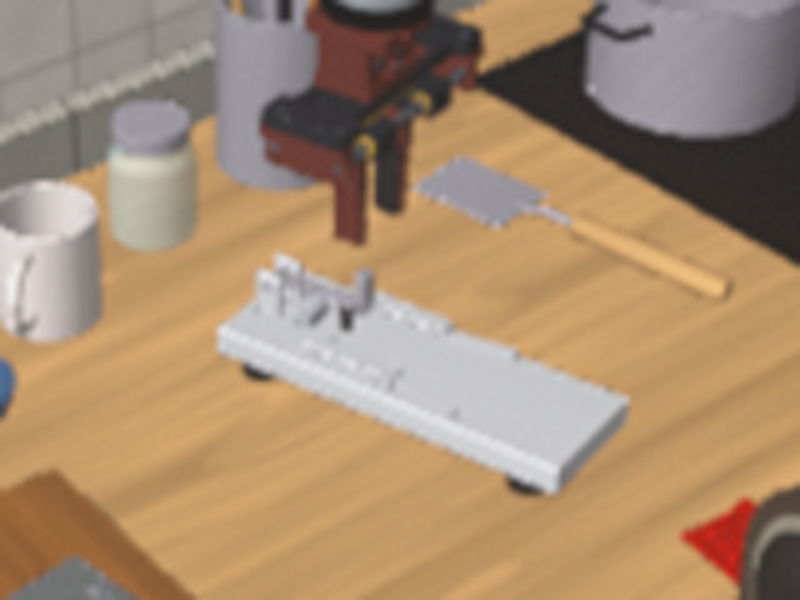

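The gripper hangs over the tab (at about pixel (365,285) of the crop), with the fingers on either side of it. Next I descend and pinch.

```bash
python3 -m pendant '[[1,-1,12,0],[1,-1,12,0],[0,0,13,0],[0,0,0,0],[0,0,0,0]]'
python3 -m pendant '[[0,0,0,0],[0,0,0,0],[0,0,0,0],[0,0,0,0]]' 0 15
python3 -c "
from h import *
tool_in_slicer()"
```

```text
time_s: 4.45
position: [0.5851, -0.1646, 0.0727]
ee_rot: [-3.114, -0.411, 0.002]
force: [-0.5, 0.4, 0.2]
grip_width: 0.0399
grasp_force: 0.0
time_s: 4.85
position: [0.5858, -0.1648, 0.0739]
ee_rot: [3.114, 0.411, 0.001]
force: [-1.0, -0.7, 0.2]
grip_width: 0.0106
grasp_force: 0.0
t 4.85 TCP slicer mm [41.3  0.1 73.9] F slicer [-1.1 -0.4  0.2] w 10.6 g 0.0
```

```bash
python3 -m pendant '[[0,0,0,0],[0,0,0,0]]'
python3 - <<'E'
from h import *
tool_in_slicer()
c=cams.camera("side"); save(c,"pinch",(240,100,340,175),8)
E
```

```text
time_s: 5.05
position: [0.5856, -0.1648, 0.0737]
ee_rot: [3.114, 0.411, 0.0]
force: [0.3, -0.1, -0.4]
grip_width: 0.0002
grasp_force: 0.0
t 5.05 TCP slicer mm [41.2  0.2 73.7] F slicer [ 0.3 -0.2 -0.4] w 0.2 g 0.0
```

View pics/pinch.png

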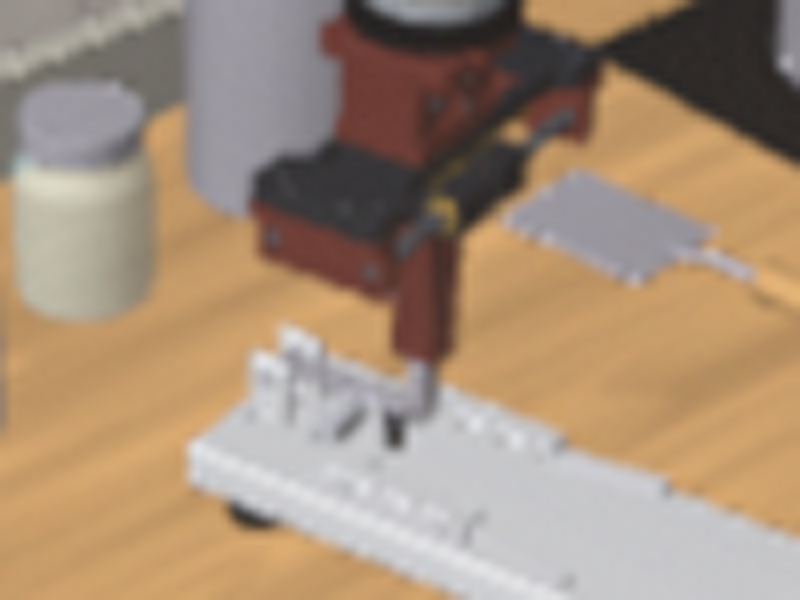

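Run:
```python
from h import *
np.set_printoptions(precision=1,suppress=True,linewidth=200)
a=np.radians(15)
s=robot.observe()
for n in("side","top"):
    c=cams.camera(n);P=cloud(c); q=P-[.5459,-.1756,0]
    L=np.stack([q[...,0]*np.cos(a)+q[...,1]*np.sin(a),-q[...,0]*np.sin(a)+q[...,1]*np.cos(a),q[...,2]],-1)*1000
    M=np.array(c["world_from_camera"]); f=192/np.tan(np.radians(c["vfov"])/2)
    for z in (-.011+0, .03):
        p=np.array(s["position"])+[0,0,z]; v=M[:3,:3].T@(p-M[:3,3]); print(n,"proj",v[0]/v[2]*f+c["cx"],v[1]/v[2]*f+c["cy"])
    if n=="side":
        for r in range(134,158,2): print(r,[tuple(L[r,k].astype(int)) for k in (289,292,293,295)], c["pixels"][r,292])
```

```text
side proj 291.77679111162 150.76190409790237
side proj 292.098751609214 141.1618891649245
134 [(np.int64(5), np.int64(76), np.int64(186)), (np.int64(38), np.int64(7), np.int64(138)), (np.int64(29), np.int64(14), np.int64(145)), (np.int64(26), np.int64(5), np.int64(141))] [106  63  55]
136 [(np.int64(7), np.int64(73), np.int64(176)), (np.int64(35), np.int64(11), np.int64(133)), (np.int64(33), np.int64(7), np.int64(132)), (np.int64(28), np.int64(3), np.int64(131))] [107  62  55]
138 [(np.int64(49), np.int64(7), np.int64(117)), (np.int64(36), np.int64(8), np.int64(123)), (np.int64(35), np.int64(3), np.int64(120)), (np.int64(27), np.int64(3), np.int64(123))] [105  61  53]
140 [(np.int64(51), np.int64(4), np.int64(107)), (np.int64(37), np.int64(7), np.int64(113)), (np.int64(32), np.int64(7), np.int64(115)), (np.int64(29), np.int64(0), np.int64(112))] [106  63  55]
142 [(np.int64(51), np.int64(3), np.int64(97)), (np.int64(37), np.int64(6), np.int64(105)), (np.int64(32), np.int64(7), np.int64(107)), (np.int64(30), np.int64(-2), np.int64(102))] [109  63  54]
144 [(np.int64(118), np.int64(-99
[... 726 characters left out ...]
(48))] [150 145 151]
152 [(np.int64(45), np.int64(11), np.int64(62)), (np.int64(58), np.int64(-28), np.int64(34)), (np.int64(52), np.int64(-26), np.int64(37)), (np.int64(49), np.int64(-34), np.int64(33))] [149 147 151]
154 [(np.int64(50), np.int64(3), np.int64(47)), (np.int64(50), np.int64(-16), np.int64(35)), (np.int64(45), np.int64(-15), np.int64(37)), (np.int64(43), np.int64(-26), np.int64(31))] [200 200 204]
156 [(np.int64(53), np.int64(0), np.int64(34)), (np.int64(44), np.int64(-7), np.int64(34)), (np.int64(39), np.int64(-7), np.int64(35)), (np.int64(32), np.int64(-8), np.int64(38))] [199 198 202]
top proj 358.9191048393803 138.44913299705283
top proj 363.5914556640457 134.5843272316186
```

```bash
cat >> h.py <<'E'
def local(P):
    a=np.radians(15); q=P-[.5459,-.1756,0]
    return np.stack([q[...,0]*np.cos(a)+q[...,1]*np.sin(a),-q[...,0]*np.sin(a)+q[...,1]*np.cos(a),q[...,2]],-1)*1000
def tips():
    np.set_printoptions(precision=1,suppress=True)
    for n in("side","top"):
        c=cams.camera(n);L=local(cloud(c)); px=c["pixels"].astype(int)
        m=(px[...,0]-px[...,2]>25)&(px[...,1]-px[...,2]<20)&(abs(L[...,0]-41)<120)&(abs(L[...,1])<120)&(L[...,2]>40)&(c["range_z"]>0)
        p=L[m]; p=p[np.argsort(p[:,2])]; print(n,len(p),p[:8].round(0).tolist())
E
python3 -m pendant '[[0,0,-10,0],[0,0,-10,0],[0,0,0,0],[0,0,0,0]]' 0.45
python3 - <<'E'
from h import *
tool_in_slicer(); tips()
c=cams.camera("side"); save(c,"open",(240,90,340,165),8)
E
```

```text
time_s: 5.6
position: [0.586, -0.1648, 0.0943]
ee_rot: [3.114, 0.411, 0.002]
force: [-0.1, 0.3, 0.6]
grip_width: 0.0286
grasp_force: 0.0
t 5.6 TCP slicer mm [41.5  0.  94.3] F slicer [-0.   0.3  0.6] w 28.6 g 0.0
side 539 [[-58.0, -45.0, 41.0], [11.0, -48.0, 42.0], [-21.0, -38.0, 43.0], [-33.0, -39.0, 43.0], [-57.0, -39.0, 44.0], [-31.0, -35.0, 45.0], [-1.0, -43.0, 45.0], [51.0, -43.0, 46.0]]
top 392 [[13.0, -74.0, 194.0], [10.0, -73.0, 198.0], [9.0, -77.0, 198.0], [12.0, -73.0, 199.0], [9.0, -73.0, 204.0], [10.0, -72.0, 206.0], [9.0, -78.0, 206.0], [13.0, 1.0, 206.0]]
```

View pics/open.png

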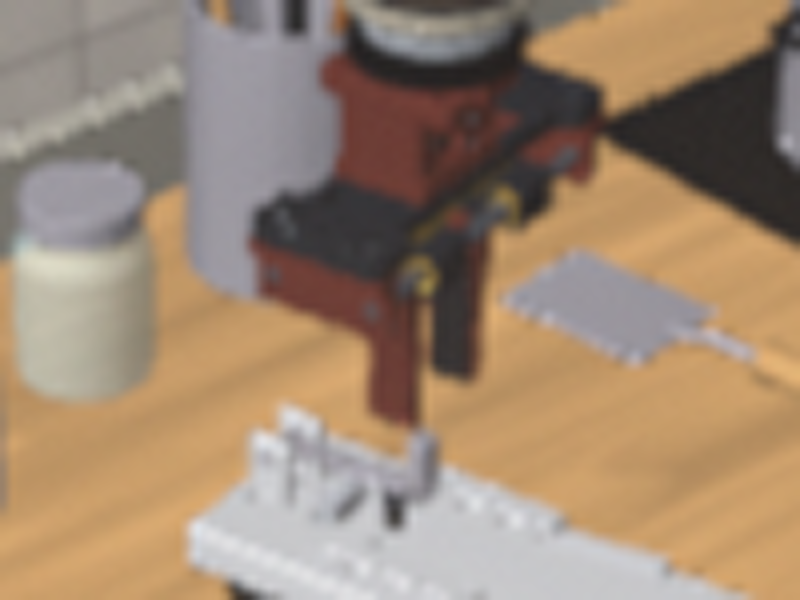

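Run:
```python
from h import *
np.set_printoptions(precision=0,suppress=True)
c=cams.camera("side");L=local(cloud(c))
for x,y in [(393,415),(393,400),(400,350),(395,310),(320,290),(300,240),(330,225),(440,370),(440,330),(400,130),(430,450),(425,470)]:
    print((x,y),np.median(L[90+y//8-1:90+y//8+1,240+x//8-1:240+x//8+1].reshape(-1,3),axis=0))
```

```text
(393, 415) [ 38.  27. 122.]
(393, 400) [ 37.  29. 128.]
(400, 350) [ 33.  31. 159.]
(395, 310) [  7.  77. 213.]
(320, 290) [ 41.  80. 208.]
(300, 240) [ 47.  89. 234.]
(330, 225) [ 41.  77. 238.]
(440, 370) [ 92. -94.  57.]
(440, 330) [ 47. -24. 133.]
(400, 130) [ 30.  41. 268.]
(430, 450) [35.  6. 92.]
(425, 470) [37.  5. 81.]
```

Depth readings put the fingertips about 33 mm higher than the reported TCP implies. I'll go down in steps and test by gripping.

```bash
python3 -m pendant '[[0,0,12,0],[0,0,12,0],[0,0,10,0],[0,0,0,0],[0,0,0,0]]' 0.45
python3 -m pendant '[[0,0,0,0],[0,0,0,0],[0,0,0,0],[0,0,0,0],[0,0,0,0]]' 0 6
python3 -c "
from h import *
tool_in_slicer()"
```

```text
time_s: 6.3
position: [0.5853, -0.1646, 0.0589]
ee_rot: [-3.114, -0.411, 0.002]
force: [-0.1, -0.6, -0.2]
grip_width: 0.0396
grasp_force: 0.0
time_s: 6.8
position: [0.5861, -0.1659, 0.06]
ee_rot: [3.113, 0.41, 0.002]
force: [1.6, -3.6, -0.7]
grip_width: 0.0119
grasp_force: 6.0
t 6.8 TCP slicer mm [41.3 -1.1 60. ] F slicer [ 0.6 -3.9 -0.7] w 11.9 g 6.0
```

```bash
python3 -m pendant '[[0,1.3,0,0],[0,0,0,0],[0,0,9,0],[0,0,9,0],[0,0,0,0]]' 0.25
python3 -m pendant '[[0,0,0,0],[0,0,0,0],[0,0,0,0],[0,0,0,0]]' 0 15
python3 -c "
from h import *
tool_in_slicer()"
```

```text
time_s: 7.3
position: [0.5846, -0.1655, 0.0396]
ee_rot: [-3.113, -0.412, 0.005]
force: [-0.4, 0.4, 0.0]
grip_width: 0.0216
grasp_force: 0.0
time_s: 7.7
position: [0.5859, -0.166, 0.0414]
ee_rot: [3.115, 0.411, 0.0]
force: [1.5, -0.7, -4.8]
grip_width: 0.0119
grasp_force: 15.0
t 7.7 TCP slicer mm [41.1 -1.1 41.4] F slicer [ 1.3 -1.  -4.8] w 11.9 g 15.0
```

```bash
python3 -m pendant '[[3.2,0,-8.7,0],[4.3,0,-8.2,0],[5.1,0,-7.7,0],[6.1,0,-7,0],[6.8,0,-6.2,0],[0,0,0,0]]'
python3 -c "
from h import *
tool_in_slicer()"
```

```text
time_s: 8.3
position: [0.6116, -0.1592, 0.0812]
ee_rot: [3.114, 0.412, 0.002]
force: [-5.0, -1.8, 3.2]
grip_width: 0.0119
grasp_force: 15.0
t 8.3 TCP slicer mm [67.7 -1.2 81.2] F slicer [-5.3 -0.5  3.2] w 11.9 g 15.0
```

```bash
python3 -m pendant '[[7,0,-6,0],[7.5,0,-5,0],[8.3,0,-3.8,0],[8.8,0,-2.5,0],[9.2,0,-1.3,0],[0,0,0,0],[0,0,0,0]]'
python3 -c "
from h import *
tool_in_slicer()"
```

```text
time_s: 9.0
position: [0.6525, -0.1483, 0.0996]
ee_rot: [3.114, 0.412, 0.008]
force: [2.7, -0.7, 2.4]
grip_width: 0.0118
grasp_force: 15.0
t 9.0 TCP slicer mm [110.   -1.2  99.6] F slicer [ 2.4 -1.4  2.4] w 11.8 g 15.0
```

```bash
python3 -m pendant '[[0,0,0,0],[0,0,0,0],[0,0,-15,0],[0,0,-30,0],[0,0,-30,0],[-15,-15,0,0],[0,0,0,0.8],[0,0,0,0.78]]' 0.4
python3 - <<'E'
from h import *
rest([.452,.1525,.10],5.5)
np.set_printoptions(precision=1,suppress=True)
c=cams.camera("side");L=local(cloud(c)).reshape(-1,3)
m=(abs(L[:,1])<9)&(L[:,0]>80)&(L[:,0]<125)&(L[:,2]>70)&(L[:,2]<150); print(m.sum(),np.percentile(L[m],[2,50,98],axis=0))
E
```

```text
time_s: 9.8
position: [0.6317, -0.1378, 0.1748]
ee_rot: [3.138, 0.148, 0.003]
force: [0.5, -0.3, -0.0]
grip_width: 0.0352
grasp_force: 0.0
t 9.8 pos [ 0.6317 -0.1378  0.1748] yaw 5.39 rest tool mm [-151.7 -305.9   74.5] spin units -0.02 F [ 0.5 -0.3 -0. ]
50 [[ 81.3  -8.6  73.8]
 [ 94.9  -0.8 129.2]
 [107.3   6.1 144.8]]
```

```bash
python3 -m pendant '[[-10,-20,0,0],[-17,-34,0,0],[-18,-36,0,0],[-18,-36,0,0],[-18,-36,0,0],[-18,-36,0,0],[-18,-36,0,0],[-17,-36,20,0],[-18,-36,25,0],[0,0,20,0]]'
python3 - <<'E'
from h import *
rest([.452,.1525,.014],5.5)
np.set_printoptions(precision=1,suppress=True)
P=[]
for n in ("top","side"):
    c=cams.camera(n); save(c,"ins"+n,(200,150,280,240) if n=="top" else (190,140,290,240),5)
    for l in ("insert","insert_grip"):
        for d in cams.pinpoint(n,l)[:3]: print(n,l,d["confidence"],d["centre"],at_z(c,*d["centre"],.053 if "grip" in l else .03))
E
python3 -c "
import cv2,numpy as np
a=cv2.imread('pics/inside.png');b=cv2.imread('pics/instop.png');print(a.shape,b.shape)"
```

```text
time_s: 10.85
position: [0.4481, 0.1567, 0.1083]
ee_rot: [-3.135, -0.166, -0.001]
force: [0.0, -0.5, 0.1]
grip_width: 0.0352
grasp_force: 0.0
t 10.85 pos [0.4481 0.1567 0.1083] yaw 6.07 rest tool mm [ 3.4  4.8 94.3] spin units 0.09 F [ 0.  -0.5  0.1]
top insert 0.81 [273.7, 382.2] [ 0.3 -0.2  0. ]
top insert 0.81 [82.8, 136.3] [0.7 0.4 0. ]
top insert 0.79 [282.7, 151.5] [0.2 0.3 0. ]
top insert_grip 0.7 [90.1, 128.8] [0.7 0.4 0.1]
top insert_grip 0.57 [286.5, 158.2] [0.2 0.3 0.1]
side insert 0.95 [213.5, 239.5] [0.5 0.2 0. ]
side insert 0.9 [298.1, 232.0] [0.2 0.4 0. ]
side insert 0.84 [210.6, 127.5] [0.7 0.4 0. ]
side insert_grip 0.96 [285.8, 237.6] [0.2 0.3 0.1]
side insert_grip 0.83 [210.2, 243.1] [0.5 0.2 0.1]
side insert_grip 0.82 [204.8, 125.9] [0.7 0.4 0.1][ WARN:0@0.011] global loadsave.cpp:275 findDecoder imread_('pics/inside.png'): can't open/read file: check file path/integrity
Traceback (most recent call last):
AttributeError: 'NoneType' object has no attribute 'shape'
```

```bash
python3 -m pendant '[[3.4,4.8,20,0],[0,0,25,0],[0,0,20,0],[0,0,0,0],[0,0,0,0]]'
python3 - <<'E'
from h import *
rest([.452,.1525,.014],5.5)
E
```

```text
time_s: 11.65
position: [0.4553, 0.1469, 0.0438]
ee_rot: [-3.138, -0.151, -0.001]
force: [0.5, -0.6, 0.2]
grip_width: 0.035
grasp_force: 0.0
t 11.65 pos [0.4553 0.1469 0.0438] yaw 5.51 rest tool mm [-2.7 -5.9 29.8] spin units 0.0 F [ 0.5 -0.6  0.2]
```

```bash
python3 -m pendant '[[-2.7,-5.9,0,0],[0,0,10,0],[0,0,10,0],[0,0,9,0],[0,0,0,0],[0,0,0,0]]'
python3 - <<'E'
from h import *
rest([.452,.1525,.014],5.5)
E
python3 -m pendant '[[0,0,0,0],[0,0,0,0],[0,0,0,0],[0,0,0,0],[0,0,0,0]]' 0 6
python3 - <<'E'
from h import *
rest([.452,.1525,.014],5.5)
E
```

```text
time_s: 12.25
position: [0.4509, 0.1527, 0.0135]
ee_rot: [3.138, 0.153, -0.002]
force: [0.1, 0.8, -0.3]
grip_width: 0.0349
grasp_force: 0.0
t 12.25 pos [0.4509 0.1527 0.0135] yaw 5.57 rest tool mm [ 1.1  0.3 -0.5] spin units 0.01 F [ 0.1  0.8 -0.3]
time_s: 12.75
position: [0.4514, 0.1528, 0.0142]
ee_rot: [-3.138, -0.152, -0.001]
force: [0.2, -0.6, 2.7]
grip_width: 0.0117
grasp_force: 6.0
t 12.75 pos [0.4514 0.1528 0.0142] yaw 5.56 rest tool mm [0.6 0.4 0.2] spin units 0.01 F [ 0.2 -0.6  2.7]
```

```bash
python3 -m pendant '[[0,0,0,0],[0,0,0,0],[0,0,-8,0],[0,0,-20,0],[0,0,-30,0],[0,0,0,0],[0,0,0,0]]' 0 30
python3 - <<'E'
from h import *
s=robot.observe();print(s["grip_width"],s["grasp_force"],s["force"])
rest(sl(-138,-1.2,60),15)
E
```

```text
time_s: 13.45
position: [0.4515, 0.1528, 0.0725]
ee_rot: [-3.138, -0.152, -0.002]
force: [-0.1, 0.4, -1.5]
grip_width: 0.0119
grasp_force: 30.0
0.011939018509368283 29.997848868370056 [-0.0842149   0.39142414 -1.47207657]
t 13.45 pos [0.4515 0.1528 0.0725] yaw 5.55 rest tool mm [-73.8 359.8  12.3] spin units -1.57 F [-0.1  0.4 -1.5]
```

```bash
python3 -m pendant '[[-5,20,0,0],[-8,40,0,0],[-9,43,0,0],[-9,43,0,0],[-9,43,0,0],[-9,43,0,0],[-9,43,0,0],[-8,43,0,0],[-8,40,0,0],[0,0,0,0]]'
python3 -m pendant '[[0,0,0,-0.8],[0,0,0,-0.77],[0,0,0,0],[0,0,0,0]]'
python3 - <<'E'
from h import *
rest(sl(-138,-1.2,35),15); tool_in_slicer()
c=cams.camera("side"); save(c,"lay",(200,110,400,250),4)
E
```

```text
time_s: 14.45
position: [0.4102, -0.2161, 0.0709]
ee_rot: [3.137, 0.14, -0.003]
force: [0.1, 0.5, -1.3]
grip_width: 0.0115
grasp_force: 30.0
time_s: 14.85
position: [0.4118, -0.2101, 0.0713]
ee_rot: [-3.114, -0.406, 0.002]
force: [-0.4, -0.4, -0.8]
grip_width: 0.0119
grasp_force: 30.0
t 14.85 pos [ 0.4118 -0.2101  0.0713] yaw 14.87 rest tool mm [ 0.5  2.6 36.3] spin units -0.02 F [-0.4 -0.4 -0.8]
t 14.85 TCP slicer mm [-138.4    1.4   71.3] F slicer [-0.5 -0.2 -0.8] w 11.9 g 30.0
```

View pics/lay.png

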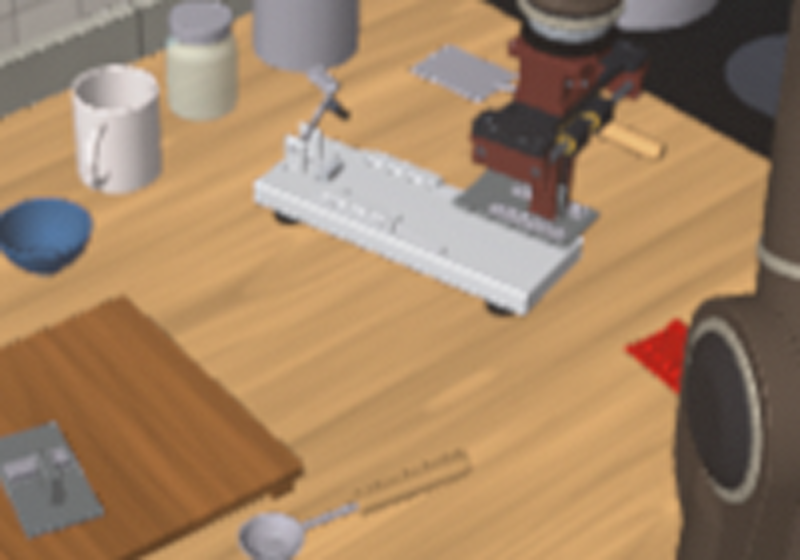

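```bash
python3 -m pendant '[[0.5,2.6,0,-0.02],[0,0,15,0],[0,0,15,0],[0,0,10,0],[0,0,3,0],[0,0,0,0],[0,0,0,0]]'
python3 - <<'E'
from h import *
tool_in_slicer()
E
python3 -m pendant '[[0,0,1,0],[0,0,1,0],[0,0,1,0],[0,0,0,0]]'
python3 - <<'E'
from h import *
tool_in_slicer()
E
```

```text
time_s: 15.6
position: [0.4138, -0.2132, 0.0293]
ee_rot: [3.114, 0.413, 0.001]
force: [-0.1, 0.1, -0.7]
grip_width: 0.0115
grasp_force: 30.0
t 15.6 TCP slicer mm [-137.4   -2.1   29.3] F slicer [-0.1  0.1 -0.7] w 11.5 g 30.0
time_s: 16.0
position: [0.4134, -0.2131, 0.026]
ee_rot: [3.114, 0.413, 0.0]
force: [-0.3, -0.5, -1.6]
grip_width: 0.0119
grasp_force: 30.0
t 16.0 TCP slicer mm [-137.7   -1.9   26. ] F slicer [-0.4 -0.4 -1.6] w 11.9 g 30.0
```

```bash
python3 -m pendant '[[0,-0.6,0.6,0],[0,0,0.6,0],[0,0,0,0],[0,0,0,0]]'
python3 -m pendant '[[0,0,0.5,0],[0,0,0,0],[0,0,0,0]]'
python3 - <<'E'
from h import *
tool_in_slicer();rest(sl(-138,-1.2,35),15)
E
```

```text
time_s: 16.4
position: [0.4133, -0.2125, 0.0252]
ee_rot: [3.114, 0.413, 0.0]
force: [-1.6, 1.5, 5.4]
grip_width: 0.012
grasp_force: 30.0
time_s: 16.7
position: [0.4133, -0.2124, 0.0251]
ee_rot: [3.114, 0.413, 0.0]
force: [-4.5, 1.7, 12.7]
grip_width: 0.0118
grasp_force: 30.0
t 16.7 TCP slicer mm [-137.7   -1.2   25.1] F slicer [-3.9  2.8 12.7] w 11.8 g 30.0
t 16.7 pos [ 0.4133 -0.2124  0.0251] yaw 15.1 rest tool mm [-0.3 -0.  -9.9] spin units 0.02 F [-4.5  1.7 12.7]
```

```bash
python3 -m pendant '[[0,0,-0.8,0],[0,0,0,0],[5,0,0,0],[5,0,0,0],[5,0,0,0],[5,0,0,0],[5,0,0,0],[0,0,0,0],[0,0,0,0]]'
python3 - <<'E'
from h import *
tool_in_slicer();rest(sl(-138,-1.2,35),15)
E
```

```text
time_s: 17.6
position: [0.4378, -0.2062, 0.0252]
ee_rot: [3.114, 0.413, 0.001]
force: [-0.0, -0.6, 3.2]
grip_width: 0.0118
grasp_force: 30.0
t 17.6 TCP slicer mm [-112.3   -1.6   25.2] F slicer [-0.2 -0.5  3.2] w 11.8 g 30.0
t 17.6 pos [ 0.4378 -0.2062  0.0252] yaw 15.1 rest tool mm [-25.7  -0.4  -9.8] spin units 0.02 F [-0.  -0.6  3.2]
```

```bash
python3 -m pendant '[[4,-0.3,0,0.02],[4,0,0,0],[4,0,0,0],[4,0,0,0],[4,0,0,0],[4,0,0,0],[0,0,0,0]]'
python3 - <<'E'
from h import *
tool_in_slicer()
E
python3 -m pendant '[[3,0,0,0],[3,0,0,0],[3,0,0,0],[3,0,0,0],[0,0,0,0]]'
python3 - <<'E'
from h import *
tool_in_slicer();rest(sl(-138,-1.2,35),15);print(robot.observe()["moment"])
E
```

```text
time_s: 18.3
position: [0.4602, -0.1998, 0.0252]
ee_rot: [3.115, 0.409, -0.001]
force: [-2.4, 0.1, 5.9]
grip_width: 0.0118
grasp_force: 30.0
t 18.3 TCP slicer mm [-89.1  -1.2  25.2] F slicer [-2.3  0.7  5.9] w 11.8 g 30.0
time_s: 18.8
position: [0.4715, -0.1968, 0.0252]
ee_rot: [3.115, 0.409, -0.002]
force: [-3.8, -0.5, 5.7]
grip_width: 0.0122
grasp_force: 30.0
t 18.8 TCP slicer mm [-77.4  -1.2  25.2] F slicer [-3.8  0.4  5.7] w 12.2 g 30.0
t 18.8 pos [ 0.4715 -0.1968  0.0252] yaw 14.95 rest tool mm [-60.7   0.   -9.8] spin units -0.01 F [-3.8 -0.5  5.7]
[-0.19728988  0.59131597 -0.01824392]
```

```bash
python3 -m pendant '[[0,0,-0.3,0],[3,0,0,0],[3,0,0,0],[3,0,0,0],[3,0,0,0],[3,0,0,0],[0,0,0,0]]'
python3 - <<'E'
from h import *
tool_in_slicer()
E
python3 -m pendant '[[4,0,0,0],[4,0,0,0],[4,0,0,0],[4,0,0,0],[0,0,0,0]]'
python3 - <<'E'
from h import *
tool_in_slicer();rest(sl(-138,-1.2,35),15);print(robot.observe()["moment"])
E
```

```text
time_s: 19.5
position: [0.4872, -0.1921, 0.0252]
ee_rot: [-3.115, -0.41, -0.001]
force: [-0.0, -0.6, -1.9]
grip_width: 0.0118
grasp_force: 30.0
t 19.5 TCP slicer mm [-60.9  -0.8  25.2] F slicer [-0.2 -0.6 -1.9] w 11.8 g 30.0
time_s: 20.0
position: [0.5028, -0.188, 0.0253]
ee_rot: [-3.115, -0.411, -0.001]
force: [-0.0, 0.1, -1.3]
grip_width: 0.0118
grasp_force: 30.0
t 20.0 TCP slicer mm [-44.8  -0.8  25.3] F slicer [ 0.   0.1 -1.3] w 11.8 g 30.0
t 20.0 pos [ 0.5028 -0.188   0.0253] yaw 15.02 rest tool mm [-93.2   0.4  -9.7] spin units 0.0 F [-0.   0.1 -1.3]
[ 0.04382292 -0.0025974  -0.04591142]
```

```bash
python3 -m pendant '[[4,0,0,0],[4,0,0,0],[4,0,0,0],[4,0,0,0],[0,0,0,0]]'
python3 - <<'E'
from h import *
tool_in_slicer()
for n in ("top","side"):
    c=cams.camera(n); L=local(cloud(c))
    for d in cams.pinpoint(n,"backstop")[:2]:
        r,k=d["centre"]; print(n,round(d["confidence"],2),d["centre"],local(at_z(c,r,k,.035)),L[int(r),int(k)])
    for d in cams.outline_of(n,"backstop")[:2]:
        q=L[d["region"]];q=q[(q[:,2]>38)&(q[:,2]<50)]; print(n,"out",round(d["confidence"],2),len(q),np.round(np.percentile(q,[3,50,97],axis=0),0).tolist() if len(q) else "")
    m=(abs(L[...,1])<15)&(L[...,0]>60)&(L[...,0]<100)&(L[...,2]>40.5)&(L[...,2]<50)
    print(n,sorted(np.round(L[m][:,0]).astype(int).tolist()))
E
```

```text
time_s: 20.5
position: [0.5182, -0.1839, 0.0253]
ee_rot: [-3.115, -0.41, -0.001]
force: [0.0, 0.6, -1.2]
grip_width: 0.0117
grasp_force: 30.0
t 20.5 TCP slicer mm [-28.9  -0.8  25.3] F slicer [ 0.2  0.6 -1.2] w 11.7 g 30.0
top 0.48 [124.0, 350.9] [86.50448569 -0.5381381  35.        ] [85.0777359   5.20735748 46.04576276]
top out 0.44 53 [[79.0, -16.0, 40.0], [84.0, -1.0, 44.0], [89.0, 13.0, 47.0]]
top [79, 79, 79, 80, 80, 80, 80, 80, 81, 81, 81, 81, 82, 82, 82, 82, 82, 83, 83, 83, 83, 84, 84, 84, 84, 84, 85, 85, 85, 85, 85, 86, 86, 87, 87, 87, 87, 87, 88, 88, 88, 88, 88, 89, 89]
side 0.56 [152.8, 281.3] [86.48162437 -0.41656264 35.        ] [79.50319759 11.93442119 48.43649221]
side out 0.17 0 
side [75, 77, 77, 78, 79, 80, 80, 81, 82, 82, 83, 83, 84, 86, 86, 95]
```

```bash
python3 -m pendant '[[4,0,0,0],[4,0,0,0],[4,0,0,0],[4,0,0,0],[4,0,0,0],[3,0,0,0],[2,0,0,0],[0,0,0,0]]'
python3 - <<'E'
from h import *
tool_in_slicer()
E
python3 -m pendant '[[1,0,0,0],[1,0,0,0],[0,0,0,0]]'
python3 - <<'E'
from h import *
tool_in_slicer()
E
```

```text
time_s: 21.6
position: [0.5419, -0.1776, 0.0253]
ee_rot: [-3.115, -0.41, -0.0]
force: [-0.2, 0.0, -1.6]
grip_width: 0.0118
grasp_force: 30.0
t 21.6 TCP slicer mm [-4.4 -0.9 25.3] F slicer [-0.2  0.1 -1.6] w 11.8 g 30.0
time_s: 21.9
position: [0.5436, -0.1772, 0.0254]
ee_rot: [3.115, 0.41, 0.0]
force: [-0.7, 0.2, -1.7]
grip_width: 0.0118
grasp_force: 30.0
t 21.9 TCP slicer mm [-2.6 -1.  25.4] F slicer [-0.6  0.4 -1.7] w 11.8 g 30.0
```

```bash
for i in 1 2 3; do :; done
python3 -m pendant '[[1,0,0,0],[1,0,0,0],[0,0,0,0]]' | grep -E 'pos|force:'
python3 -m pendant '[[0.8,0,0,0],[0.7,0,0,0],[0,0,0,0]]' | grep -E 'pos|force:'
```

```text
position: [0.5457, -0.1767, 0.0254]
force: [0.4, -0.1, -1.1]
grasp_force: 30.0
position: [0.5471, -0.1763, 0.0254]
force: [-0.7, 0.1, -1.7]
grasp_force: 30.0
```

```bash
python3 -m pendant '[[0.7,0,0,0],[0.7,0,0,0],[0,0,0,0]]' | grep -E 'pos|force:'; python3 -c "
from h import *
tool_in_slicer()"
```

```text
position: [0.5484, -0.1759, 0.0254]
force: [0.1, -0.1, -1.3]
grasp_force: 30.0
t 22.8 TCP slicer mm [ 2.4 -1.  25.4] F slicer [ 0.1 -0.1 -1.3] w 12.1 g 30.0
```

```bash
python3 -m pendant '[[0.7,0,0,0],[0.7,0,0,0],[0,0,0,0]]' | grep -E 'pos|force:'; python3 -m pendant '[[0.5,0,0,0],[0.5,0,0,0],[0,0,0,0]]' | grep -E 'pos|force:'
```

```text
position: [0.549, -0.1758, 0.0253]
force: [-3.3, -0.1, 0.2]
grasp_force: 30.0
position: [0.549, -0.1758, 0.0253]
force: [-6.8, -0.7, 4.4]
grasp_force: 30.0
```

```bash
python3 -m pendant '[[0.5,0,0,0],[0.5,0,0,0],[0,0,0,0]]' | grep -E 'pos|force:'; python3 -c "
from h import *
tool_in_slicer()"
```

```text
position: [0.549, -0.1758, 0.0253]
force: [-11.1, -0.9, 7.1]
grasp_force: 30.0
t 23.7 TCP slicer mm [ 2.9 -1.  25.3] F slicer [-10.9   2.    7.1] w 11.9 g 30.0
```

```bash
python3 -m pendant '[[-1,0,0,0],[0,0,0,0],[0,0,0,0],[0,0,0,0],[0,0,0,0]]' | grep -E 'pos|force:'; python3 -c "
from h import *
tool_in_slicer()"
```

```text
position: [0.549, -0.1758, 0.0252]
force: [-7.5, -1.5, 4.4]
grasp_force: 30.0
t 24.2 TCP slicer mm [ 2.9 -1.  25.2] F slicer [-7.6  0.5  4.4] w 12.1 g 30.0
```

```bash
python3 -m pendant '[[-1.5,0,-0.3,0],[0,0,0,0],[0,0,0,0],[0,0,0,0]]' | grep -E 'pos|force:'
python3 -m pendant '[[0,0,0,0],[0,0,0,0],[0,0,0,0],[0,0,0,0],[0,0,-8,0],[0,0,-20,0],[0,0,-40,0],[0,0,-40,0],[0,0,-40,0],[0,0,0,0]]' 0.4
python3 - <<'E'
from h import *
rest(sl(110,-1.2,175),15); tool_in_slicer()
c=cams.camera("side"); save(c,"seated",(240,90,340,190),6)
E
```

```text
position: [0.5491, -0.1758, 0.0256]
force: [-3.9, -0.5, 0.4]
grasp_force: 30.0
time_s: 25.6
position: [0.5526, -0.1765, 0.1802]
ee_rot: [3.111, 0.409, 0.015]
force: [0.1, 0.1, -0.1]
grip_width: 0.035
grasp_force: 0.0
t 25.6 pos [ 0.5526 -0.1765  0.1802] yaw 14.97 rest tool mm [103.7  -1.5   6.2] spin units -0.0 F [ 0.1  0.1 -0.1]
t 25.6 TCP slicer mm [  6.2  -2.6 180.2] F slicer [ 0.1  0.1 -0.1] w 35.0 g 0.0
```

View pics/seated.png

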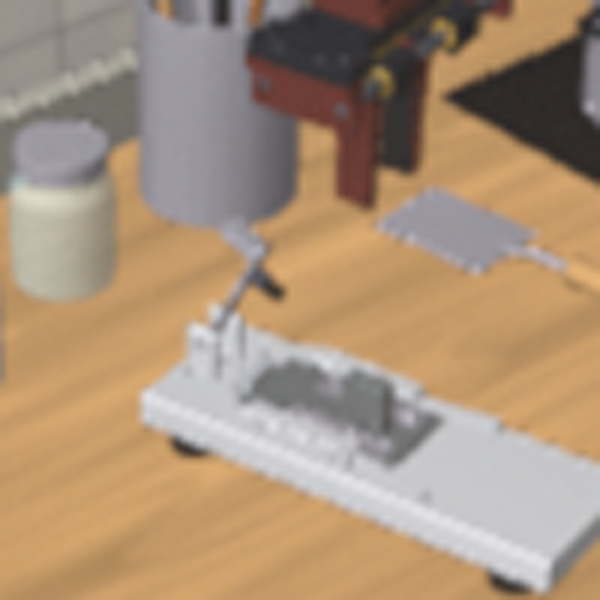

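The insert sits in the channel with its nose at the stop (crop around (320,395)), and the clip is up with its tab near (240,235). Next I locate the tab.

Run:
```python
from h import *
np.set_printoptions(precision=0,suppress=True)
for n in("side","top"):
    c=cams.camera(n);L=local(cloud(c)).reshape(-1,3)
    m=(abs(L[:,1])<10)&(L[:,0]>60)&(L[:,0]<135)&(L[:,2]>72)&(L[:,2]<160); q=L[m]; q=q[np.argsort(q[:,2])]
    print(n,len(q)); print(q[::max(1,len(q)//18)].astype(int).tolist())
    for d in cams.pinpoint(n,"clip_tab")[:2]: print(d["confidence"],d["centre"],local(cloud(c))[int(d["centre"][0]),int(d["centre"][1])])
```

```text
side 69
[[109, -4, 75], [101, 0, 80], [97, -7, 91], [93, 5, 99], [95, 2, 101], [76, -1, 106], [62, 0, 108], [67, 0, 111], [79, 1, 111], [79, -4, 112], [75, -5, 113], [83, 0, 117], [82, 3, 123], [80, 0, 127], [95, 2, 131], [85, -7, 133], [78, 3, 133], [86, 3, 134], [104, 2, 136], [86, 4, 139], [93, 5, 141], [86, 9, 142], [102, -1, 143]]
0.59 [130.1, 281.2] [ 87.   3. 135.]
top 132
[[109, 2, 76], [101, 2, 86], [99, 2, 93], [96, 1, 103], [74, -4, 111], [77, -2, 113], [80, 4, 115], [89, 3, 119], [88, 4, 130], [79, -2, 131], [109, -4, 133], [84, 1, 134], [103, 3, 135], [85, 0, 136], [92, -7, 137], [108, -4, 139], [97, 1, 140], [99, 1, 141], [105, 0, 142]]
0.45 [107.1, 361.2] [ 99.  -1. 140.]
```

```bash
python3 -m pendant '[[25,0,0,0],[30,0,0,0],[30,0,0,0],[7,0,0,0],[0,0,0,0],[0,0,0,0]]' >/dev/null
python3 - <<'E'
from h import *
rest(sl(98,-1.2,94),15); tool_in_slicer()
E
```

```text
t 26.45 pos [ 0.6367 -0.1525  0.1726] yaw 14.96 rest tool mm [ 4.5  0.1 78.5] spin units -0.01 F [-0.9  0.3  0.7]
t 26.45 TCP slicer mm [ 93.7  -1.2 172.6] F slicer [-0.8  0.5  0.7] w 35.3 g 0.0
```

```bash
python3 -m pendant '[[4,0,20,0],[0,0,20,0],[0,0,20,0],[0,0,18,0],[0,0,0,0],[0,0,0,0]]' >/dev/null
python3 -c "
from h import *
tool_in_slicer()"
python3 -m pendant '[[0,0,0,0],[0,0,0,0],[0,0,0,0],[0,0,0,0],[0,0,0,0]]' 0 20 >/dev/null
python3 -c "
from h import *
tool_in_slicer()"
```

```text
t 27.05 TCP slicer mm [98.2 -1.5 96.1] F slicer [-0.4 -0.1  0.6] w 35.1 g 0.0
t 27.55 TCP slicer mm [99.4 -1.2 96.4] F slicer [-2.2 -0.3  4.6] w 12.0 g 20.0
```

```bash
python3 -m pendant '[[-7.4,0,2.1,0],[-7.2,0,2.8,0],[-6.8,0,3.6,0],[-6.5,0,4.2,0],[-5.9,0,4.8,0],[0,0,0,0],[0,0,0,0]]' >/dev/null
python3 -c "
from h import *
tool_in_slicer()"
```

```text
t 28.25 TCP slicer mm [66.7 -1.2 79.4] F slicer [0.6 0.6 6.1] w 11.9 g 20.0
```

```bash
python3 -m pendant '[[-5.5,0,5.4,0],[-4.9,0,5.9,0],[-4.3,0,6.4,0],[-3.7,0,6.7,0],[0,0,0,0],[0,0,0,0]]' >/dev/null
python3 - <<'E'
from h import *
tool_in_slicer()
np.set_printoptions(precision=0,suppress=True)
for n in("side","top"):
    c=cams.camera(n);L=local(cloud(c)).reshape(-1,3)
    m=(abs(L[:,1])<7)&(L[:,0]>55)&(L[:,0]<108)&(L[:,2]>55)&(L[:,2]<100); q=L[m]
    for x in range(55,108,10):
        k=q[(q[:,0]>=x)&(q[:,0]<x+10)]; print(n,x,len(k),np.median(k,axis=0) if len(k) else "")
E
```

```text
t 28.85 TCP slicer mm [47.5 -1.2 54.2] F slicer [ 1.1 -1.   2.3] w 12.1 g 20.0
side 55 1 [62.  7. 83.]
side 65 1 [68.  4. 79.]
side 75 4 [78.  2. 73.]
side 85 3 [88. -3. 70.]
side 95 6 [98.  0. 68.]
side 105 2 [105.   4.  64.]
top 55 0 
top 65 0 
top 75 0 
top 85 0 
top 95 13 [102.   2.  67.]
top 105 3 [108.  -3.  64.]
```

```bash
cat > p.sh <<'E'
awk '/position/{p=$0}/^force/{f=$0}/grip_w/{g=$2}END{print p,f,g}'
E
python3 -m pendant '[[-0.7,0,1.5,0],[-0.6,0,1.5,0]]' | sh p.sh
python3 -m pendant '[[-0.6,0,1.5,0],[-0.6,0,1.5,0]]' | sh p.sh
python3 -m pendant '[[-0.5,0,1.5,0]]' | sh p.sh
python3 -m pendant '[[-0.4,0,1,0]]' | sh p.sh
python3 -m pendant '[[-0.4,0,1,0]]' | sh p.sh
python3 -c "
from h import *
tool_in_slicer()"
```

```text
position: [0.591, -0.1648, 0.0517] force: [-0.8, 0.7, 9.8] 0.0118
position: [0.5896, -0.1651, 0.0487] force: [-1.4, 1.3, 9.2] 0.0118
position: [0.589, -0.1653, 0.0472] force: [-1.9, 1.2, 9.0] 0.0122
position: [0.5886, -0.1654, 0.0461] force: [-1.8, 0.6, 9.3] 0.0119
position: [0.5882, -0.1655, 0.0451] force: [-2.2, -0.1, 8.2] 0.0118
t 29.65 TCP slicer mm [43.5 -1.2 45.1] F slicer [-2.2  0.5  8.2] w 11.8 g 20.0
```

```bash
python3 -m pendant '[[-0.3,0,0.8,0]]' | sh p.sh
python3 -m pendant '[[-0.3,0,0.8,0]]' | sh p.sh
python3 -m pendant '[[-0.2,0,0.8,0]]' | sh p.sh
python3 -m pendant '[[-0.2,0,0.8,0]]' | sh p.sh
python3 -c "
from h import *
tool_in_slicer()"
```

```text
position: [0.5879, -0.1656, 0.0443] force: [-1.6, -0.4, 9.9] 0.0115
position: [0.5876, -0.1657, 0.0435] force: [-2.1, -0.1, 9.1] 0.0119
position: [0.5874, -0.1657, 0.0427] force: [-1.8, -0.4, 9.0] 0.0117
position: [0.5871, -0.1658, 0.0419] force: [-2.5, 0.9, 8.5] 0.0117
t 30.05 TCP slicer mm [42.3 -1.2 41.9] F slicer [-2.2  1.5  8.5] w 11.7 g 20.0
```

```bash
python3 -m pendant '[[-0.2,0,0.6,0]]' | sh p.sh
python3 -m pendant '[[-0.2,0,0.6,0]]' | sh p.sh
python3 -m pendant '[[-0.2,0,0.6,0]]' | sh p.sh
python3 - <<'E'
from h import *
tool_in_slicer()
A=[]
for i in range(6):
  for n in("side",):
    c=cams.camera(n);L=local(cloud(c)).reshape(-1,3)
    m=(abs(L[:,1]+1)<4.5)&(L[:,0]>66)&(L[:,0]<102)&(L[:,2]>57)&(L[:,2]<72); A.append(L[m])
A=np.concatenate(A); print(len(A),np.polyfit(A[:,0]-115,A[:,2],1))
for x in range(66,102,6):
    k=A[(A[:,0]>=x)&(A[:,0]<x+6)]; print(x,len(k),np.median(k,axis=0).round(1) if len(k) else "")
E
```

```text
position: [0.5869, -0.1658, 0.0412] force: [-2.0, -0.6, 9.0] 0.0123
position: [0.5867, -0.1659, 0.0407] force: [-1.8, 0.9, 8.7] 0.0119
position: [0.5865, -0.166, 0.0401] force: [-1.6, -1.2, 8.5] 0.012
t 30.35 TCP slicer mm [41.7 -1.2 40.1] F slicer [-1.8 -0.7  8.5] w 12.0 g 20.0
71 [-0.1630002  61.77966331]
66 9 [69.5 -0.2 69.8]
72 9 [75.  -0.3 67.8]
78 17 [81.3 -1.1 67.7]
84 10 [86.2 -1.6 66.5]
90 15 [93.7  1.7 65.7]
96 11 [99.3  0.7 63.5]
```

```bash
python3 -m pendant '[[-0.2,0,0.8,0]]' | sh p.sh
python3 -m pendant '[[-0.2,0,0.8,0]]' | sh p.sh
python3 -m pendant '[[-0.2,0,0.8,0]]' | sh p.sh
python3 -m pendant '[[-0.2,0,0.8,0]]' | sh p.sh
cat > slope.py <<'E'
from h import *
tool_in_slicer()
A=[]
for i in range(6):
    c=cams.camera("side");L=local(cloud(c)).reshape(-1,3)
    m=(abs(L[:,1]+1)<4.5)&(L[:,0]>60)&(L[:,0]<102)&(L[:,2]>57)&(L[:,2]<74); A.append(L[m])
A=np.concatenate(A); print(len(A),np.polyfit(A[:,0]-115,A[:,2],1),"theta",np.median((A[:,2]-62)/(115-A[:,0])))
for x in range(60,102,7):
    k=A[(A[:,0]>=x)&(A[:,0]<x+7)]; print(x,len(k),np.median(k,axis=0).round(1) if len(k) else "")
E
python3 slope.py
```

```text
position: [0.5863, -0.166, 0.0393] force: [-2.8, 0.0, 8.7] 0.0119
position: [0.586, -0.1661, 0.0384] force: [-3.3, 0.0, 9.2] 0.0121
position: [0.5858, -0.1661, 0.0376] force: [-2.7, 0.1, 8.9] 0.0121
position: [0.5856, -0.1662, 0.0368] force: [-1.6, -0.5, 8.7] 0.0121
t 31.05 TCP slicer mm [40.8 -1.2 36.8] F slicer [-1.6 -0.   8.7] w 12.1 g 20.0
103 [-0.136277   61.24494182] theta 0.1062417140771828
60 17 [64.5 -0.4 68. ]
67 20 [70.9 -0.4 68. ]
74 10 [77.1 -0.2 66.7]
81 22 [84.7 -0.1 65.3]
88 14 [90.8 -0.6 64.7]
95 20 [99.  -1.3 63.4]
```

```bash
python3 -m pendant '[[-0.1,0,0.7,0]]' | sh p.sh
python3 -m pendant '[[-0.1,0,0.7,0]]' | sh p.sh
python3 -m pendant '[[-0.1,0,0.7,0]]' | sh p.sh
python3 -m pendant '[[-0.1,0,0.7,0]]' | sh p.sh
python3 -m pendant '[[-0.1,0,0.7,0]]' | sh p.sh
python3 slope.py
```

```text
position: [0.5854, -0.1663, 0.0361] force: [-3.0, 1.2, 8.3] 0.0118
position: [0.5852, -0.1663, 0.0353] force: [-3.0, 0.6, 8.9] 0.012
position: [0.5851, -0.1664, 0.0346] force: [-3.2, -0.3, 8.1] 0.0116
position: [0.5849, -0.1664, 0.0339] force: [-2.7, 0.7, 8.2] 0.0119
position: [0.5847, -0.1664, 0.0332] force: [-3.0, -0.3, 10.3] 0.0118
t 31.85 TCP slicer mm [39.9 -1.2 33.2] F slicer [-2.9  0.5 10.3] w 11.8 g 20.0
90 [-4.16999027e-02  6.27678962e+01] theta 0.07115081346016573
60 12 [62.3  0.6 64.2]
67 13 [70.2 -1.2 65. ]
74 17 [78.2  0.5 65.3]
81 17 [83.8  1.1 65.2]
88 18 [91.4 -0.4 63.8]
95 13 [99.1 -0.3 63.6]
```

```bash
python3 -m pendant '[[-0.1,0,0.6,0]]' | sh p.sh
python3 -m pendant '[[-0.1,0,0.6,0]]' | sh p.sh
python3 -m pendant '[[-0.1,0,0.6,0]]' | sh p.sh
python3 -m pendant '[[-0.1,0,0.6,0]]' | sh p.sh
python3 slope.py
```

```text
position: [0.5847, -0.1664, 0.0327] force: [-3.3, -0.2, 9.6] 0.0118
position: [0.5845, -0.1665, 0.0321] force: [-4.4, -0.0, 10.5] 0.012
position: [0.5845, -0.1665, 0.0315] force: [-4.0, 1.2, 10.7] 0.0121
position: [0.5844, -0.1665, 0.0309] force: [-3.3, 0.8, 9.6] 0.0118
t 32.55 TCP slicer mm [39.5 -1.2 30.9] F slicer [-2.9  1.6  9.6] w 11.8 g 20.0
86 [-4.01680036e-02  6.22684029e+01] theta 0.047777769025446566
60 16 [63.6  0.1 64. ]
67 12 [70.6  1.9 64.3]
74 14 [77.5 -0.  63.4]
81 17 [82.7  1.8 64.4]
88 15 [91.6 -1.1 63.2]
95 12 [98.4 -0.8 62.4]
```

```bash
python3 -m pendant '[[-0.1,0,0.6,0]]' | sh p.sh
python3 -m pendant '[[-0.1,0,0.6,0]]' | sh p.sh
python3 -m pendant '[[0.3,0,-0.4,0],[0,0,0,0]]' | sh p.sh
python3 slope.py
```

```text
position: [0.5843, -0.1665, 0.0304] force: [-2.9, 0.3, 9.5] 0.0119
position: [0.5842, -0.1666, 0.0298] force: [-3.7, -0.1, 10.4] 0.0118
position: [0.5841, -0.1665, 0.0297] force: [-2.4, -0.8, 7.1] 0.0124
t 33.25 TCP slicer mm [39.3 -1.1 29.7] F slicer [-2.5 -0.1  7.1] w 12.4 g 20.0
81 [-2.58705382e-02  6.18362361e+01] theta 0.0361729824609793
60 14 [63.4  0.5 63.9]
67 9 [69.7  1.4 63.8]
74 15 [78.1 -1.1 61.8]
81 16 [85.1  0.6 63.7]
88 12 [91.   0.4 62.9]
95 15 [99.2 -0.2 62.9]
```

```bash
python3 -m pendant '[[0.6,0,-0.6,0],[0,0,0,0],[0,0,0,0]]' | sh p.sh
python3 -m pendant '[[0,0,0,0],[0,0,0,0],[0,0,0,0],[0,0,0,0],[0,0,0,0]]' 0.25 | sh p.sh
python3 -m pendant '[[0,0,-5,0],[0,0,-15,0],[0,0,-40,0],[0,0,-40,0],[0,0,-30,0],[0,0,0,0],[0,0,0,0]]' | sh p.sh
python3 slope.py
python3 - <<'E'
from h import *
c=cams.camera("side"); save(c,"final",(240,90,340,190),6)
E
```

```text
position: [0.5841, -0.1666, 0.0297] force: [-4.6, -0.4, 6.4] 0.0117
position: [0.5854, -0.166, 0.0298] force: [0.4, 0.6, 0.5] 0.0219
position: [0.5858, -0.1662, 0.1616] force: [-0.3, 0.3, 0.1] 0.0216
t 35.05 TCP slicer mm [ 40.9  -1.3 161.6] F slicer [-0.3  0.3  0.1] w 21.6 g 0.0
115 [-3.07496964e-02  6.18595919e+01] theta 0.019734297945730447
60 17 [63.9  0.5 63.7]
67 22 [71.  -1.4 62.4]
74 19 [78.4 -1.2 62.7]
81 20 [83.3  0.6 62.6]
88 16 [91.7 -0.7 61.9]
95 21 [99.1 -0.3 62.8]
```

View pics/final.png

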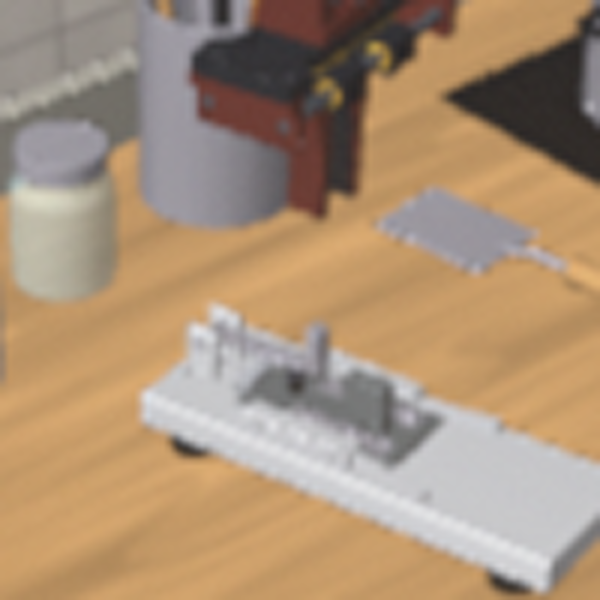

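The clip is down with its foot on the insert (crop around (297,378)), and the insert hasn't moved. Three cues put the foot about 3 mm in: the force onset, the tool travel since then, and the arm slope of about 0.03.

```bash
python3 -c "
from cell import workorder
print(workorder.finish_job())"
```

```text
the job is handed in; nothing more can be done
None
```

I've handed in the job: the grater insert is against the back stop, held there at about 7.6 N after a brief push to 11 N, and the clip's foot is on it, about 3 mm in by my estimate (half its travel).

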